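Locate a bearing housing in its fixture

ROBOT

A 6-joint arm with a two-finger parallel gripper is mounted at the origin on the work surface. World frame = base frame: x ahead of the robot, y to its left, z up, the work surface at z = 0. Lengths are in mm, angles in degrees, forces in N, time in s.
With the tool pointing down it reaches from about 275 to 825 mm from the base axis. Payload 4.9 kg.
Tool frame: the origin (TCP) lies on the front face of the gripper's body, between the roots of the fingers; the fingertips stand 73 mm ahead of it and the grasp point (between the pads) lies 54 mm ahead of it; x points along the fingers, z is the direction in which the jaws open and shut, and the axes are right-handed (so a half turn about x gives the same grasp; the last joint's range is limited). The gripper opens to 85 mm and grips with 20 to 120 N. Pads are 22 mm wide; open, the fingers measure 114 mm over their backs; the gripper's body (76 mm by 85 mm) begins 54 mm behind the grasp point. The pads swing forward as they close: fully open they stand 13 mm farther back than shut.
Start: joints at [67.025, 18.69, -11.035, 60.275, 0, 82.311], TCP at [144.999, 530.56, 303.881] pointing down, gripper open.
Joint ranges: [-152.03, 152.03], [-55.5, 102.48], [-74.3, 77.21], [-110.64, 120.58], [-84.22, 78.4], [-180, 180]. Speed limits (degrees/s): [147.25, 147.25, 180, 180, 180, 180].

INTERFACE

Orientations are given as [roll, pitch, yaw] about the fixed x, y, z axes, in that order (R = Rz(yaw) Ry(pitch) Rx(roll)).
In Python, from cell import arm gives the robot as it stands.
- The arm moves only by the tool drive_tool, never from a script. Its argument "series" is a list that holds one entry, the list of rows, each a list of 7 numbers: the shift along the tool's x, y, z in m, then the turn, a rotation vector about the tool's x, y, z in rad, then the gripper's target within -1 to 1 (shut at 1, half-way at 0, fully open at -1). A call has 1 to 20 rows; each row shifts and turns the commanded pose from where the row before left it, along the tool's axes as they then stand; what a row does not reach is not made up. A row lasts 1/10 s, in which the tool goes at most 50 mm and 8.59 degrees, less where a joint would pass 70% of its speed; a pose out of reach is approached as far as the arm can. A call is refused whole if a number of a shift passes 0.05 or a number of a turn 0.15, either way. A call with a gripper value outside its range is refused whole. The fingers move at their own pace and stop on an object; the grip force is fixed at half the most. Time passes only in rows, so rows that do not move let the fingers close. It gives the time, the measured TCP pose, the force and the opening at its end, in the units of the state.
- arm.observe(): the state, without advancing time (a new reading comes with each control period).
- arm.read_camera(name): name is "side" or "top" or "wrist"; returns (picture, depth): 420x560x3 uint8, blue, green, red; 420x560 float32, mm along the optical axis (not along the pixel's ray), 0 where there is no reading.
- arm.get_calibration(name): a dict with "fx", "fy", "cx", "cy" (pixels), "R" (3x3) and "t" (3): a world point X has camera coordinates R X + t. Camera axes: x right, y down, z forward; pixel columns grow to the right and rows downward; lengths in mm; the calibration is good to about 2 mm. A picture is of the moment at which its call begins: read the wrist's pose just before it. get_calibration takes no time and is no camera call; for the wrist camera it gives the pose at the moment of the call.
- arm.close_job(): hands the job in, once; it reports no verdict.
The state is a dict: "t": time; "joint_positions": joint angles; "joint_velocities": joint speeds; "joint_torque": joint torques, N m; "eef_pos": TCP position; "tcp_rot": TCP orientation; "wrist_force": force on the tool from outside, world axes, zero at the start; "wrist_torque": the same for the moment, N m; "gripper_width": finger opening in mm.
Only numpy, scipy, OpenCV 4.12 (cv2) and the standard library are available. Lean on these libraries where they do the work, as an engineer would, in place of code of your own. Each camera call takes 0.05 s, during which the arm holds its last target. There are 200 camera calls.

TASK

Push the loose aluminium bearing housing along the fixture plate until it sits squarely flush against the long fence with its end hard up against the rectangular steel stop block, with no visible gap at either. Only push it with the fingers: do not lift it, carry it or tip it. Leave the gauge pin, oil bottle and bearing ring where they stand, and take the hand away when the housing is home.

Things in the scene. Friction and masses are not known exactly. Their poses are not given: they have to be found in the camera images.
- fixture: Fixed steel fixture on the bench. Plate 240 (x) x 400 (y) x 10 mm; origin: centre of its underside, at bench level. x points away from the robot (turned up to 0.3 rad), z up. A dark straight fence, 25 mm thick, 380 mm long, stands along the far edge: its locating face is the plane x = +85 mm of this frame, looking to -x; its top is 40 mm above the bench.
- stop: Fixed dark rectangular steel stop block on the plate, touching the fence, at fixture x = 55 mm and y = +160 mm (left end) or -160 mm (right end), varying. 60 (x) x 30 (y) x 30 mm high; origin: centre of its underside, 10 mm above the bench; axes parallel to the fixture's. The housing must touch its face that looks to the middle of the fixture.
- bolt: Fixed low round steel bolt head, 22 mm diameter, 12 mm high, on the plate at the other end from the stop block (fixture x = +55 mm, y = -160 or +160 mm). It is not the stop. Origin at the centre of its underside, on the plate.
- housing: Loose aluminium bearing housing, 0.6 to 0.85 kg, on the plate: flange 94 (x) x 110 (y) x 24 mm high, round boss 88 mm across and 10 mm high on top, dark bore marking. Origin: centre of underside. Its +x face goes against the fence; starts turned up to 0.3 rad, 38 to 60 mm too near the robot. In place: origin at fixture x = 38 mm, 70 mm in y from the stop's. Dry friction, 3 to 6 N.
- housing_left (a point): Left corner (+y end) of the housing's face towards the fence, 12 mm above its underside: at (47, 55, 12) mm in the housing's frame. It is at fixture x = 85 mm when touching the fence.
- housing_right (a point): Right corner (-y end) of the same face: at (47, -55, 12) mm in the housing's frame.
- gauge_pin: Bystander: loose upright plain steel pin, 20 mm diameter, 45 mm tall, standing on the plate near its left corner on the robot side (fixture x about -95 mm, y about +172 mm). Origin at the centre of its underside. Not to be disturbed.
- oil_bottle: Bystander: loose white plastic bottle with a black cap, 48 mm diameter, 120 mm tall, standing on the bench beside one end of the fixture. Origin at the centre of its underside. Not to be disturbed.
- bearing_ring: Bystander: loose steel ring, 54 mm outside and 34 mm inside diameter, 16 mm high, lying on the bench beside the other end of the fixture. Origin at the centre of its underside. Not to be disturbed.
Mind the look-alikes: they are no part of the job. There is more than one size of the housing; the one meant has the size given above.

How it is judged (in metres and radians):
At the end, for the whole second after the job is handed in: The housing rests flat on the plate (underside within 3 mm, tilt below 0.05 rad), at rest, both corners of its far face within 2.5 mm of the fence, and its end within 2.5 mm of the inner face of the stop block (x of each of housing_left, housing_right in the frame of fixture above 0.0825 m and y of housing in the frame of stop between -0.0725 and 0.0725 m and y of housing in the frame of fixture between -0.1 and 0.1 m and height (world z) of housing below 0.013 m and angle between housing's own z axis and vertical below 0.05 rad and linear speed of housing below 0.01 m/s); the robot touches nothing.
It fails at once if the housing is lifted or carried (underside more than 6 mm above the plate) (height (world z) of housing above 0.016 m).
It fails at once if the housing is tipped (more than 0.12 rad) (angle between housing's own z axis and vertical above 0.12 rad).
It fails at once if the gauge pin is disturbed (moved more than 15 mm) (distance of gauge_pin from where it was at the start of the episode above 0.015 m).
It fails at once if the oil bottle is disturbed (moved more than 15 mm) (distance of oil_bottle from where it was at the start of the episode above 0.015 m).
It fails at once if the bearing ring is disturbed (moved more than 15 mm) (distance of bearing_ring from where it was at the start of the episode above 0.015 m).
It also fails if it takes over 64 s, if anything falls off the work surface, if the arm or the gripper's body presses on something with over 40 N, if the wrist force passes 120 N, or if a joint passes its speed limit or range.

## Working session

There is one attempt and no reset: what is moved stays moved. The work goes in short steps, Python scripts to look and compute and a tool call to move; the robot and the scene stay as the last step left them, time stands still between calls to the robot, and variables do not carry over. Pictures are saved under pics/ and viewed, about 8 in all and at most 12, crops included, and the job is handed in when it is done.

Besides the shell and the picture viewer there is one more tool, called after "Emit:" as name([rows], argument=value, ...), one row to a line, values as JSON. drive_tool: Moves the arm, as the interface text tells. Its arguments: {"type":"object","properties":{"series":{"type":"array"}},"required":["series"]}

```bash
mkdir -p pics; ls; cat > h.py <<'E'
import numpy as np, cv2
from cell import arm
def snap(name,fn=None):
    c=arm.get_calibration(name); p,d=arm.read_camera(name)
    if fn: cv2.imwrite('pics/'+fn,p)
    return p,d,{k:np.array(v) for k,v in c.items()}
def ray(c,uv,z):
    uv=np.atleast_2d(uv).astype(float)
    d=np.c_[(uv[:,0]-c['cx'])/c['fx'],(uv[:,1]-c['cy'])/c['fy'],np.ones(len(uv))]@c['R']
    o=-c['R'].T@c['t']
    return o+d*((z-o[2])/d[:,2])[:,None]
def proj(c,X):
    q=np.atleast_2d(X)@c['R'].T+c['t']
    return np.c_[q[:,0]/q[:,2]*c['fx']+c['cx'],q[:,1]/q[:,2]*c['fy']+c['cy']]
def cloud(c,d):
    v,u=np.mgrid[:d.shape[0],:d.shape[1]]
    q=np.dstack([(u-c['cx'])/c['fx']*d,(v-c['cy'])/c['fy']*d,d])
    return (q-c['t'])@c['R']
E
python3 - <<'E'
from h import *
np.set_printoptions(precision=2,suppress=True)
for n in('top','side'):
    p,d,c=snap(n,n+'0.png'); print(n,c,(d>0).mean())
    np.savez(n+'0.npz',p=p,d=d,**c)
print(arm.observe())
E
```

```text
pics
top {'fx': array(411.42), 'fy': array(411.42), 'cx': array(271.92), 'cy': array(211.53), 'R': array([[-0.08, -1.  ,  0.  ],
       [-0.97,  0.08, -0.21],
       [ 0.21, -0.02, -0.98]]), 't': array([ 54.16, 662.67, 815.63])} 0.9960119047619047
side {'fx': array(532.32), 'fy': array(532.32), 'cx': array(286.08), 'cy': array(215.56), 'R': array([[-0.87, -0.5 , -0.  ],
       [-0.3 ,  0.53, -0.8 ],
       [ 0.4 , -0.69, -0.61]]), 't': array([561.71, 209.14, 917.45])} 0.9959396258503401
{'t': 0.1, 'joint_positions': array([ 67.03,  18.73, -11.08,  60.28,  -0.  ,  82.31]), 'joint_velocities': array([-0.1 ,  0.02,  0.19,  0.05,  0.08,  0.05]), 'joint_torque': array([  0.  , -44.42,  26.3 ,   0.01,  -0.  ,  -0.  ]), 'eef_pos': array([144.84, 530.19, 303.21]), 'tcp_rot': array([ 172.67,   89.91, -112.61]), 'wrist_force': array([0.43, 0.36, 0.25]), 'wrist_torque': array([0.  , 0.01, 0.05]), 'gripper_width': 85.59441480335833}
```

View pics/top0.png

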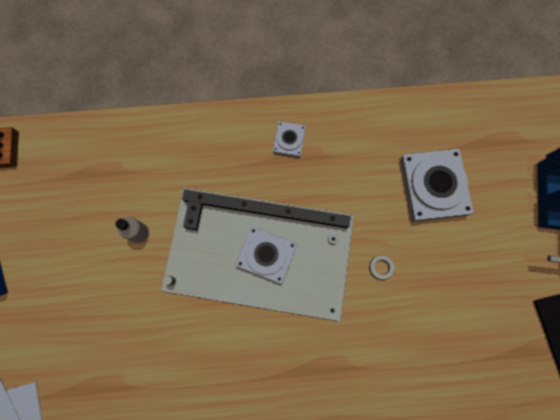

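View pics/side0.png

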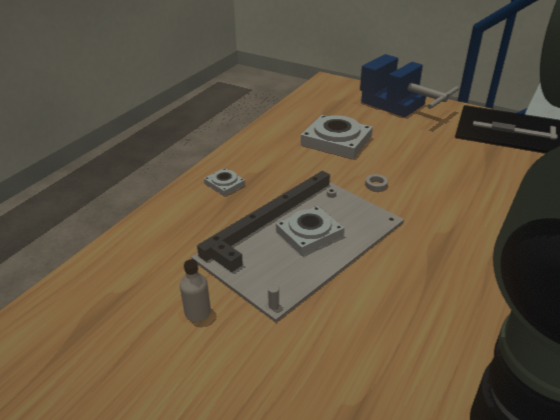

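The top view shows the plate, with the stop at the left (+y) end at about (193,215) and the bolt at (333,239). Three parts could be taken for the housing:
- (266,254), on the plate
- (289,138), small, on the bench
- (438,185), large, on the bench

The one on the plate fits the description. The pin is at (171,282), the bottle at (130,229) and the ring at (381,267). I'll measure these and check the crop.

```bash
python3 - <<'E'
from h import *
np.set_printoptions(precision=1,suppress=True)
for n in('top','side'):
    z=np.load(n+'0.npz'); c={k:z[k] for k in('fx','fy','cx','cy','R','t')}; p,d=z['p'],z['d']
    W=cloud(c,d.astype(float)); H=W[...,2]
    hsv=cv2.cvtColor(p,cv2.COLOR_BGR2HSV)
    print(n,'bench z',np.median(H[H<8]))
    cx,cy=proj(c,[[0,0,0]])[0]
    plate=((hsv[...,1]<60)&(hsv[...,2]>90)&(abs(H-10)<6)).astype(np.uint8)
    def big(m,near=None):
        k,l,s,ct=cv2.connectedComponentsWithStats(m.astype(np.uint8)); i=1+np.argmax(s[1:,4]); return l==i
    def rect(m,h):
        q=cv2.findContours(m.astype(np.uint8),cv2.RETR_EXTERNAL,cv2.CHAIN_APPROX_NONE)[0]
        q=max(q,key=cv2.contourArea)[:,0]; X=ray(c,q,h)[:,:2].astype(np.float32)
        r=cv2.minAreaRect(X); return r, cv2.boxPoints(r)
    r,b=rect(big(plate),10); print('plate',r,b.tolist())
    pc=np.array(r[0]); near=np.hypot(W[...,0]-pc[0],W[...,1]-pc[1])<260
    hs=big((hsv[...,2]>90)&(H>22)&(H<55)&near); r,b=rect(hs,34); print('housing',r,hs.sum(),np.median(W[hs],0))
    dk=big((hsv[...,2]<80)&(H>22)&(H<55)&near); r,b=rect(dk&(H>33),40); print('fence',r,dk.sum())
for (x,y,X,Y,n) in[(230,220,310,290,'top')]:
    p=np.load('top0.npz')['p'][Y-80:Y,x:X] if 0 else np.load('top0.npz')['p'][180:330,150:380]
    cv2.imwrite('pics/crop.png',cv2.resize(p,None,fx=3.4,fy=3.4,interpolation=cv2.INTER_CUBIC))
E
```

```text
top bench z -1.2163839604244187
plate ((587.5325927734375, 36.60057067871094), (398.34619140625, 239.37232971191406), 75.9763412475586) [[423.1494445800781, -127.6336669921875], [655.387451171875, -185.63897705078125], [751.915771484375, 200.83480834960938], [519.677734375, 258.8401184082031]]
housing ((578.3369140625, 21.367385864257812), (109.7850341796875, 94.28858184814453), 64.18379974365234) 1690 [576.2  21.9  37.3]
fence ((652.0957641601562, 20.319595336914062), (375.731689453125, 83.92707061767578), 76.00189971923828) 2328
side bench z -0.5994544557757369
plate ((586.59423828125, 37.61399841308594), (399.835205078125, 238.95458984375), 75.60490417480469) [[421.16705322265625, -126.3241958618164], [652.6195678710938, -185.72998046875], [752.0214233398438, 201.55218505859375], [520.5689086914062, 260.9579772949219]]
housing ((576.7092895507812, 21.860816955566406), (111.60076141357422, 112.27420806884766), 64.0279769897461) 1089 [572.4  36.3  42.7]
fence ((649.9183959960938, 24.885574340820312), (381.6953125, 92.23040771484375), 75.90958404541016) 2484
```

View pics/crop.png

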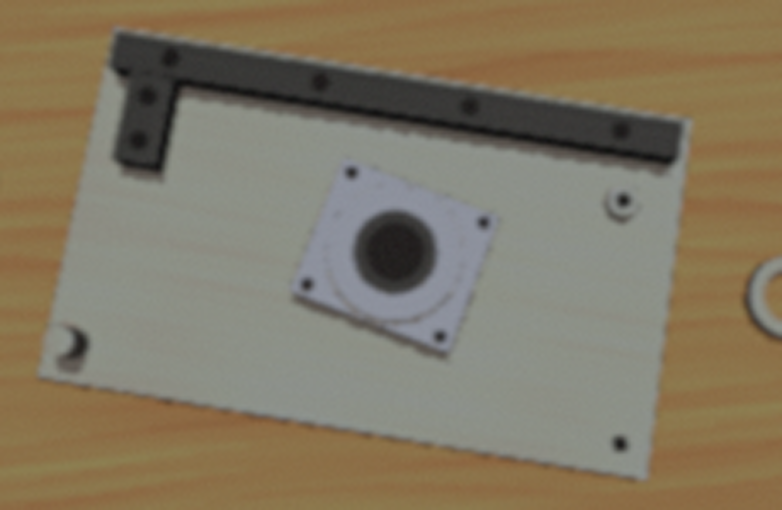

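The crop confirms the choice: the plate-mounted housing measures about 110 x 94 mm in the flange. Both cameras agree on the fixture: centre (587,37), yaw about -14.2°. The housing is at fixture (-5,-17), turned about -12°. The stop is on the left (+y) end. Next I'll plan the approach for a first +y push.

```bash
cat >> h.py <<'E'
from scipy.spatial.transform import Rotation as Ro
FC=np.array([587.,37.]); FY=np.radians(-14.2)
FR=np.array([[np.cos(FY),-np.sin(FY)],[np.sin(FY),np.cos(FY)]])
def toW(f): return FC+FR@np.array(f,float)
def toF(w): return (np.atleast_2d(w)[:,:2]-FC)@FR
def plan(f,z,jaw):   # fixture xy, TCP z, jaw angle in fixture frame (deg, mod 180)
    s=arm.observe(); T=Ro.from_euler('xyz',s['tcp_rot'],degrees=True); M=T.as_matrix()
    j=jaw+np.degrees(FY); cur=np.degrees(np.arctan2(M[1,2],M[0,2]))
    dj=(j-cur+90)%180-90
    zc=Ro.from_euler('z',j if abs((j-cur+180)%360-180)<=90 else j+180,degrees=True).apply([1,0,0])
    xc=np.array([0,0,-1.]); G=np.c_[xc,np.cross(zc,xc),zc]
    rv=Ro.from_matrix(M.T@G).as_rotvec()
    D=np.r_[toW(f),z]-s['eef_pos']
    np.set_printoptions(precision=4,suppress=True)
    print('t',s['t'],'tcp fix',toF(s['eef_pos'])[0],s['eef_pos'],'jaw fix',cur-np.degrees(FY),'w',s['gripper_width'],'F',s['wrist_force'])
    print('turn first, rotvec',rv,'then shift in turned tool (m)',G.T@D/1e3,'in current tool',M.T@D/1e3,'turn deg',dj,'q6',s['joint_positions'])
E
python3 - <<'E'
from h import *
plan([-5,-125],200,0)
z=np.load('top0.npz');c={k:z[k] for k in('fx','fy','cx','cy','R','t')}
for n,u,h in(('bottle cap',(123,224),120),('pin',(171,281),55),('ring',(381,267),16)): print(n,ray(c,u,h),toF(ray(c,u,h)))
E
```

```text
t 0.1 tcp fix [-549.633   369.6568] [144.8404 530.1911 303.2104] jaw fix 88.91482505106549 w 85.59441480335833 F [0.4342 0.3591 0.2462]
turn first, rotvec [ 1.5519 -0.0013  0.001 ] then shift in turned tool (m) [ 0.1032 -0.4947  0.5446] in current tool [ 0.1038 -0.5539 -0.4841] turn deg -88.91482505106549 q6 [ 67.025   18.7277 -11.082   60.2758  -0.0005  82.3102]
bottle cap [[653.0436 301.8452 120.    ]] [[ -0.9429 272.9539]]
pin [[535.8545 224.3576  55.    ]] [[-95.543  169.0865]]
ring [[ 530.8913 -232.6281   16.    ]] [[  11.7475 -275.1536]]
```

Emit:
drive_tool([
  [[0,0,0,0.141,0,0,0],[0,0,0,0.141,0,0,0],[0,0,0,0.141,0,0,0],[0,0,0,0.141,0,0,0],[0,0,0,0.141,0,0,0],[0,0,0,0.141,0,0,0],[0,0,0,0.141,0,0,0],[0,0,0,0.141,0,0,0],[0,0,0,0.141,0,0,0],[0,0,0,0.141,0,0,0],[0,0,0,0.141,0,0,0]],
])

```text
t: 1.2
eef_pos: [144.9, 530.3, 303.4]
tcp_rot: [-97.7, 89.9, -112.2]
wrist_force: [0.2, -0.1, -0.4]
gripper_width: 42.8
```

Emit:
drive_tool([
  [[0,-0.0275,0.0303,0,0,0,0],[0,-0.0275,0.0303,0,0,0,0],[0,-0.0275,0.0303,0,0,0,0],[0,-0.0275,0.0303,0,0,0,0],[0,-0.0275,0.0303,0,0,0,0],[0,-0.0275,0.0303,0,0,0,0],[0,-0.0275,0.0303,0,0,0,0],[0,-0.0275,0.0303,0,0,0,0],[0,-0.0275,0.0303,0,0,0,0],[0,-0.0275,0.0303,0,0,0,0],[0,-0.0275,0.0303,0,0,0,0],[0,-0.0275,0.0303,0,0,0,0],[0,-0.0275,0.0303,0,0,0,0],[0,-0.0275,0.0303,0,0,0,0],[0,-0.0275,0.0303,0,0,0,0],[0,-0.0275,0.0303,0,0,0,0],[0,-0.0275,0.0303,0,0,0,0],[0,-0.0275,0.0303,0,0,0,0],[0,0,0,0,0,0,0],[0,0,0,0,0,0,0]],
])

```text
t: 3.2
eef_pos: [552.5, -83.4, 303.0]
tcp_rot: [168.9, 89.9, 154.7]
wrist_force: [-0.5, -0.2, -0.0]
gripper_width: 42.9
```

```bash
python3 - <<'E'
from h import *
plan([-5,-125],92,0)
p,d,c=snap('wrist','w1.png'); W=cloud(c,d.astype(float)); np.savez('w1.npz',p=p,d=d,**c)
print(c['R'],-c['R'].T@c['t'])
E
```

```text
t 3.2 tcp fix [  -3.8756 -125.1286] [552.5479 -83.3546 302.9994] jaw fix -0.04446053249054849 w 42.9191128708638 F [-0.4789 -0.2272 -0.0215]
turn first, rotvec [-0.0008 -0.0019 -0.0004] then shift in turned tool (m) [ 0.211   0.0001 -0.0011] in current tool [ 0.211   0.     -0.0007] turn deg 0.04446053249054671 q6 [-16.1546  19.723   -9.676   60.7117   0.0179  88.0899]
[[ 0.9691 -0.2465 -0.0026]
 [-0.2353 -0.9285  0.2873]
 [-0.0732 -0.2779 -0.9578]] [571.2102 -11.6699 373.0886]
```

View pics/w1.png

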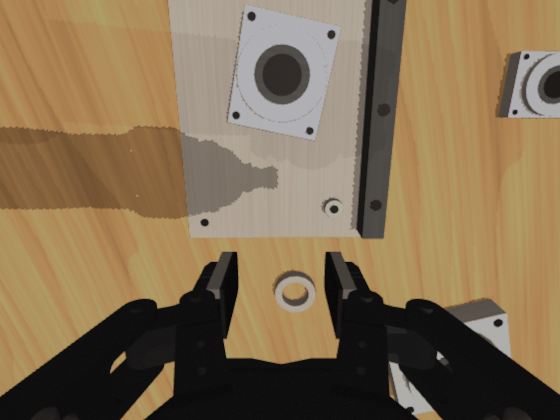

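The wrist view shows the fingers half open, at about (225,260) and (340,260). The housing is ahead at (282,75), the bolt at (334,207), the fence at right and the ring at (295,293). Cross-checking the fixture frame before going down.

```bash
cat >> h.py <<'E'
def meas(p,d,c):
    W=cloud(c,d.astype(float)); H=W[...,2]; v=cv2.cvtColor(p,cv2.COLOR_BGR2HSV)[...,2]
    F=toF(W.reshape(-1,3)).reshape(*H.shape,2)
    on=(F[...,0]>-115)&(F[...,0]<88)&(abs(F[...,1])<143)
    q=max(cv2.findContours((on&(H>26)&(H<50)).astype(np.uint8),cv2.RETR_EXTERNAL,cv2.CHAIN_APPROX_NONE)[0],key=cv2.contourArea)[:,0]
    r=cv2.minAreaRect(toF(ray(c,q,34)).astype(np.float32)); print('housing fix',r)
    return F,H,v
E
python3 - <<'E'
from h import *
z=np.load('w1.npz');c={k:z[k] for k in('fx','fy','cx','cy','R','t')}
F,H,v=meas(z['p'],z['d'],c)
print('bolt',toF(ray(c,(334,207),22)),'fence end top corners',toF(ray(c,[(364,236),(383,238)],40)),'plate corner',toF(ray(c,(191,237),10)), 'fence near top edge',toF(ray(c,(380,20),40)))
E
```

```text
housing fix ((-3.775747299194336, -15.620716094970703), (109.75796508789062, 93.71827697753906), 78.35643768310547)
bolt [[  57.31609291 -155.10025951]] fence end top corners [[  89.78631827 -184.03828267]
 [ 111.51036406 -186.47565997]] plate corner [[-115.69568747 -197.30871052]] fence near top edge [[88.58634876 32.60151204]]
```

Emit:
drive_tool([
  [[0.03,0,0,0,0,0,0],[0.03,0,0,0,0,0,0],[0.03,0,0,0,0,0,0],[0.03,0,0,0,0,0,0],[0.03,0,0,0,0,0,0],[0.03,0,0,0,0,0,0],[0.015,0,0,0,0,0,0],[0.01,0,0,0,0,0,0],[0.006,0,0,0,0,0,0],[0,0,0,0,0,0,0]],
])

```text
t: 4.25
eef_pos: [552.6, -82.2, 92.8]
tcp_rot: [173.1, 90.0, 159.0]
wrist_force: [0.6, -0.2, 0.3]
gripper_width: 42.7
```

Frame agrees to 2-4 mm across three views. Pushing +y (tool +y) with the two fingertips.

Emit:
drive_tool([
  [[0,0.006,0,0,0,0,0],[0,0.006,0,0,0,0,0],[0,0.006,0,0,0,0,0],[0,0.006,0,0,0,0,0],[0,0.006,0,0,0,0,0],[0,0.006,0,0,0,0,0],[0,0.006,0,0,0,0,0],[0,0.006,0,0,0,0,0],[0,0.006,0,0,0,0,0],[0,0.006,0,0,0,0,0]],
])

```text
t: 5.25
eef_pos: [567.8, -24.5, 93.0]
tcp_rot: [-49.1, 90.0, -63.3]
wrist_force: [0.5, -2.6, 0.2]
gripper_width: 42.7
```

```bash
python3 - <<'E'
from h import *
plan([-5,12],92,0)
p,d,c=snap('top','t2.png'); meas(p,d,c)
p,d,c=snap('side','s2.png'); 
cv2.imwrite('pics/s2c.png',cv2.resize(p[120:340,160:460],None,fx=2.5,fy=2.5))
E
```

```text
t 5.25 tcp fix [ -3.5186 -64.3288] [567.8086 -24.5001  92.9657] jaw fix 0.022013671784357314 w 42.71191916066301 F [ 0.487  -2.6339  0.247 ]
turn first, rotvec [0.0004 0.0005 0.0006] then shift in turned tool (m) [ 0.001   0.0763 -0.0015] in current tool [ 0.0009  0.0763 -0.0015] turn deg -0.02201367178435021 q6 [ -9.896   33.3094 -22.5571  34.1055  -0.0377  94.282 ]
housing fix ((-9.440017700195312, 27.19046974182129), (61.174705505371094, 93.5402603149414), 85.3927001953125)
```

View pics/s2c.png

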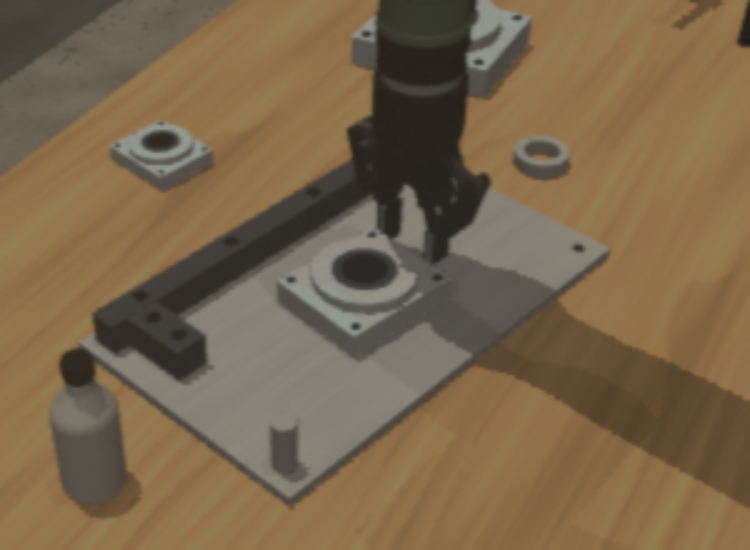

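The side crop shows both fingers at the housing's right end (about (390,220) and (437,245) in the crop), the housing flat and swinging square. Its left end is about 87 mm from the stop face. I'll go on pushing 72 mm.

Emit:
drive_tool([
  [[0,0.006,0,0,0,0,0],[0,0.006,0,0,0,0,0],[0,0.006,0,0,0,0,0],[0,0.006,0,0,0,0,0],[0,0.006,0,0,0,0,0],[0,0.006,0,0,0,0,0],[0,0.006,0,0,0,0,0],[0,0.006,0,0,0,0,0],[0,0.006,0,0,0,0,0],[0,0.006,0,0,0,0,0],[0,0.006,0,0,0,0,0],[0,0.006,0,0,0,0,0],[0,0,0,0,0,0,0]],
])

```text
t: 6.65
eef_pos: [584.7, 46.3, 92.8]
tcp_rot: [144.9, 89.9, 130.8]
wrist_force: [-0.9, -1.9, 0.7]
gripper_width: 42.6
```

Emit:
drive_tool([
  [[0,-0.015,0,0,0,0,0],[0,-0.025,0,0,0,0,0],[-0.03,0,0,0,0,0,0],[-0.03,0,0,0,0,0,0],[-0.03,0,0,0,0,0,0],[0,0,0,-0.14,0,0,0],[0,0,0,-0.14,0,0,0],[0,0,0,-0.14,0,0,0],[0,0,0,-0.14,0,0,0],[0,0,0,-0.14,0,0,0],[0,0,0,-0.14,0,0,0],[0,0,0,-0.14,0,0,0],[0,0,0,-0.14,0,0,0],[0,0,0,-0.14,0,0,0],[0,0,0,-0.14,0,0,0],[0,0,0,-0.14,0,0,0],[0,0,0,-0.031,0,0,0],[0,0,0,0,0,0,0]],
])

```text
t: 8.45
eef_pos: [574.7, 6.1, 182.6]
tcp_rot: [41.7, 89.9, 117.6]
wrist_force: [0.0, 0.2, 0.7]
gripper_width: 42.7
```

```bash
python3 - <<'E'
from h import *
plan([-90,78],183,90)
p,d,c=snap('top','t3.png'); meas(p,d,c)
cv2.imwrite('pics/t3c.png',cv2.resize(p[170:340,100:370],None,fx=2.8,fy=2.8))
E
```

```text
t 8.45 tcp fix [ -4.2979 -32.9609] [574.7479   6.1005 182.5787] jaw fix 90.02636801517892 w 42.73520022213124 F [0.0111 0.1772 0.6764]
turn first, rotvec [ 0.0005  0.0012 -0.0011] then shift in turned tool (m) [-0.0004  0.0857  0.111 ] in current tool [-0.0002  0.0857  0.111 ] turn deg -0.026368015178917403 q6 [ -6.7791  27.3744 -16.8465  45.8303   0.075    7.3945]
housing fix ((-16.857646942138672, 101.02338409423828), (93.69923400878906, 53.227149963378906), 0.27633264660835266)
```

View pics/t3c.png

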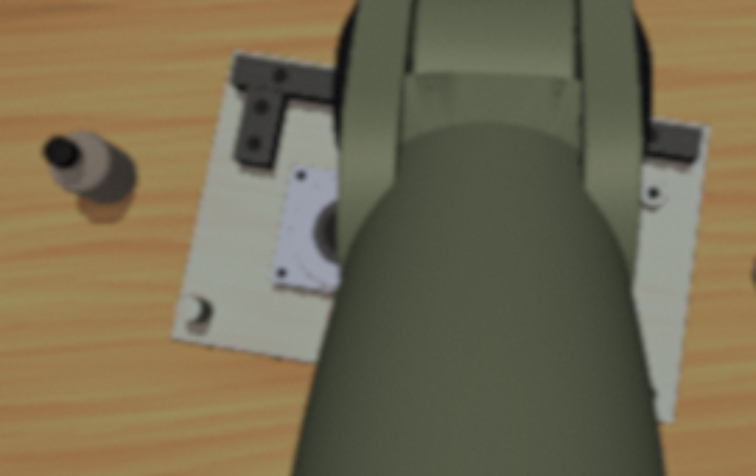

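The crop shows the housing now square, with its left edge at about (282,225) in the crop and a clear gap to the stop at (258,130). Pin and bottle are untouched. Measured: turn 0.3°, x -17, y about 73. Next, the fingers go round to the near face to push toward the fence.

Emit:
drive_tool([
  [[0,0.018,0.021,0,0,0,0],[0,0.018,0.021,0,0,0,0],[0,0.018,0.021,0,0,0,0],[0,0.018,0.021,0,0,0,0],[0,0.018,0.022,0,0,0,0],[0,0,0,0,0,0,0],[0.025,0,0,0,0,0,0],[0.025,0,0,0,0,0,0],[0.025,0,0,0,0,0,0],[0.01,0,0,0,0,0,0],[0.006,0,0,0,0,0,0],[0,0,0,0,0,0,0]],
])

```text
t: 9.7
eef_pos: [514.0, 130.9, 91.7]
tcp_rot: [101.7, 90.0, 177.6]
wrist_force: [-0.2, -0.5, -0.3]
gripper_width: 42.4
```

Emit:
drive_tool([
  [[0,-0.005,0,0,0,0,0],[0,-0.005,0,0,0,0,0],[0,-0.005,0,0,0,0,0],[0,-0.005,0,0,0,0,0],[0,-0.005,0,0,0,0,0],[0,-0.005,0,0,0,0,0],[0,-0.005,0,0,0,0,0],[0,-0.005,0,0,0,0,0],[0,-0.005,0,0,0,0,0],[0,-0.005,0,0,0,0,0],[0,-0.005,0,0,0,0,0],[0,-0.005,0,0,0,0,0],[0,0,0,0,0,0,0]],
])

```text
t: 11.0
eef_pos: [571.1, 116.7, 91.6]
tcp_rot: [92.1, 89.8, 168.0]
wrist_force: [-4.4, 1.2, 3.3]
gripper_width: 42.7
```

```bash
python3 - <<'E'
from h import *
plan([-20,73],92,90)
p,d,c=snap('wrist','w4.png'); meas(p,d,c)
E
```

```text
t 11.0 tcp fix [-34.9266  73.382 ] [571.1418 116.7076  91.6089] jaw fix 90.07138419885489 w 42.70976261109523 F [-4.4386  1.2199  3.3369]
turn first, rotvec [ 0.0012 -0.0001 -0.0029] then shift in turned tool (m) [-0.0004 -0.0149 -0.0004] in current tool [-0.0004 -0.0149 -0.0004] turn deg -0.07138419885488645 q6 [  4.2768  34.6843 -20.0646  35.4123   0.0472  18.4053]
housing fix ((-19.607568740844727, 74.03097534179688), (59.83467102050781, 79.01509857177734), 0.052169304341077805)
```

View pics/w4.png

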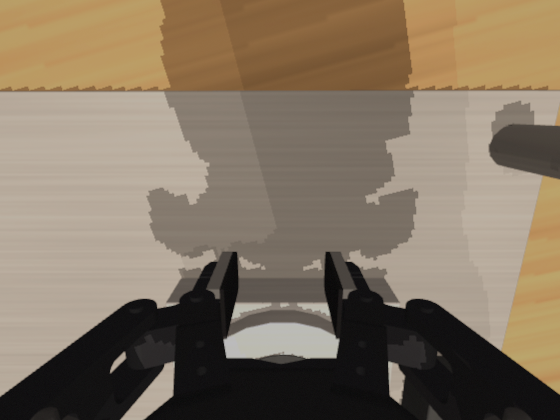

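The wrist view looks back toward the robot. The housing's near face (columns 168-400, row 300) is centred and parallel to both fingertips, and the pin at (520,145) is clear. About 15 mm is left to the fence, so I'll go slower.

Emit:
drive_tool([
  [[0,-0.002,0,0,0,0,0],[0,-0.002,0,0,0,0,0],[0,-0.002,0,0,0,0,0],[0,-0.002,0,0,0,0,0],[0,-0.002,0,0,0,0,0],[0,-0.002,0,0,0,0,0],[0,-0.002,0,0,0,0,0],[0,0,0,0,0,0,0]],
])

```text
t: 11.85
eef_pos: [584.6, 113.3, 91.6]
tcp_rot: [93.3, 89.9, 169.2]
wrist_force: [-5.0, 1.2, 3.8]
gripper_width: 42.6
```

Emit:
drive_tool([
  [[0,-0.001,0,0,0,0,0],[0,-0.001,0,0,0,0,0],[0,0,0,0,0,0,0]],
])

```text
t: 12.15
eef_pos: [586.3, 112.9, 91.6]
tcp_rot: [93.6, 89.8, 169.5]
wrist_force: [-5.4, 1.1, 3.8]
gripper_width: 42.4
```

Emit:
drive_tool([
  [[0,-0.001,0,0,0,0,0],[0,-0.001,0,0,0,0,0],[0,0,0,0,0,0,0]],
])

```text
t: 12.45
eef_pos: [587.3, 112.6, 91.6]
tcp_rot: [91.9, 89.7, 167.8]
wrist_force: [-8.5, 2.1, 5.4]
gripper_width: 42.8
```

Emit:
drive_tool([
  [[0,-0.001,0,0,0,0,0],[0,-0.001,0,0,0,0,0],[0,0,0,0,0,0,0]],
])

```text
t: 12.75
eef_pos: [587.6, 112.6, 91.5]
tcp_rot: [90.8, 89.5, 166.7]
wrist_force: [-13.3, 2.6, 10.5]
gripper_width: 42.7
```

Emit:
drive_tool([
  [[0,-0.001,0,0,0,0,0],[0,-0.001,0,0,0,0,0],[0,0,0,0,0,0,0]],
])

```text
t: 13.05
eef_pos: [587.8, 112.5, 91.4]
tcp_rot: [90.9, 89.3, 166.8]
wrist_force: [-17.1, 5.0, 14.0]
gripper_width: 43.0
```

Force rises from 5 to 17 N at a near-constant position: the housing is on the fence (TCP x -17.7 against -20 expected). I'll back off, lift, turn, and go to the right end for the last +y push.

Emit:
drive_tool([
  [[0,0.005,0,0,0,0,0],[0,0.02,0,0,0,0,0],[-0.03,0,0,0,0,0,0.4],[-0.03,0,0,0,0,0,0.4],[-0.03,0,0,0,0,0,0.4],[0,0,0,0.143,0,0,0.4],[0,0,0,0.143,0,0,0.4],[0,0,0,0.143,0,0,0.4],[0,0,0,0.143,0,0,0.4],[0,0,0,0.143,0,0,0.4],[0,0,0,0.143,0,0,0.4],[0,0,0,0.143,0,0,0.4],[0,0,0,0.143,0,0,0.4],[0,0,0,0.143,0,0,0.4],[0,0,0,0.143,0,0,0.4],[0,0,0,0.141,0,0,0.4],[0,0,0,0,0,0,0.4]],
])

```text
t: 14.75
eef_pos: [570.2, 117.1, 182.2]
tcp_rot: [3.8, 89.9, -10.3]
wrist_force: [0.1, -0.6, 0.8]
gripper_width: 25.4
```

Emit:
drive_tool([
  [[0,-0.018,0.0156,0,0,0,0.4],[0,-0.018,0.0156,0,0,0,0.4],[0,-0.018,0.0156,0,0,0,0.4],[0,-0.018,0.0156,0,0,0,0.4],[0,-0.018,0.0156,0,0,0,0.4],[0,0,0,0,0,0,0.4],[0,0,0,0,0,0,0.4]],
])

```text
t: 15.45
eef_pos: [623.1, 10.5, 181.8]
tcp_rot: [30.2, 90.0, 16.1]
wrist_force: [0.7, 0.4, -0.2]
gripper_width: 25.3
```

```bash
python3 - <<'E'
from h import *
plan([35,-16],95,0)
p,d,c=snap('wrist','w5.png'); meas(p,d,c)
E
```

```text
t 15.45 tcp fix [ 41.5    -16.7941] [623.1123  10.5388 181.8102] jaw fix 0.10130089527578257 w 25.297778040356285 F [ 0.6984  0.4345 -0.1588]
turn first, rotvec [ 0.0018  0.0004 -0.0002] then shift in turned tool (m) [ 0.0868  0.0008 -0.0065] in current tool [ 0.0868  0.0008 -0.0065] turn deg -0.10130089527578434 q6 [-5.8174 31.9669 -8.9512 49.056   0.0105 98.2813]
housing fix ((41.11268997192383, 30.38161849975586), (97.11996459960938, 184.741943359375), 0.06837661564350128)
```

View pics/w5.png

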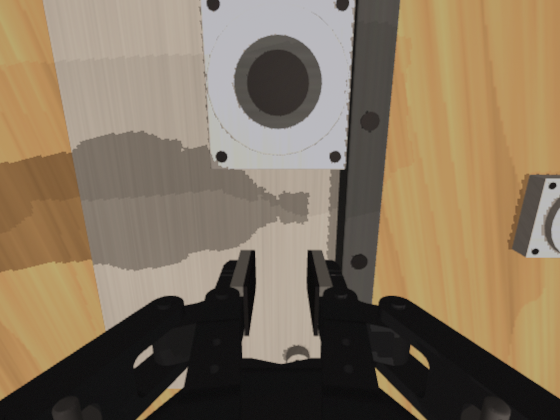

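The wrist view shows the housing's far edge right along the fence (column 350), square, with the fingers centred behind its right end. Going down gently, since the knuckles pass over the fence.

Emit:
drive_tool([
  [[0,0,-0.0065,0,0,0,0.4],[0.025,0,0,0,0,0,0.4],[0.025,0,0,0,0,0,0.4],[0.015,0,0,0,0,0,0.4],[0,0,0,0,0,0,0.4]],
])

```text
t: 16.0
eef_pos: [614.0, 13.8, 114.7]
tcp_rot: [-171.9, 89.7, 174.1]
wrist_force: [-1.4, 0.1, -0.4]
gripper_width: 25.5
```

Emit:
drive_tool([
  [[0.008,0,0,0,0,0,0.4],[0.008,0,0,0,0,0,0.4],[0.006,0,0,0,0,0,0.4],[0,0,0,0,0,0,0.4]],
])

```text
t: 16.4
eef_pos: [616.0, 12.6, 94.2]
tcp_rot: [-171.2, 89.9, 174.7]
wrist_force: [-0.6, -0.4, -0.2]
gripper_width: 25.7
```

Emit:
drive_tool([
  [[0,0.006,0,0,0,0,0.4],[0,0.006,0,0,0,0,0.4],[0,0.006,0,0,0,0,0.4],[0,0.006,0,0,0,0,0.4],[0,0.003,0,0,0,0,0.4],[0,0.003,0,0,0,0,0.4],[0,0,0,0,0,0,0.4]],
])

```text
t: 17.1
eef_pos: [623.7, 40.9, 95.1]
tcp_rot: [-85.1, 89.8, -99.3]
wrist_force: [-2.0, -4.6, 3.4]
gripper_width: 25.7
```

```bash
python3 - <<'E'
from h import *
plan([35,24],95,0)
p,d,c=snap('wrist','w6.png'); meas(p,d,c)
p,d,c=snap('top','t6.png'); meas(p,d,c)
E
```

```text
t 17.1 tcp fix [34.6622 12.8221] [623.7485  40.9274  95.147 ] jaw fix 0.03231127115784105 w 25.66326699234579 F [-1.9959 -4.6111  3.372 ]
turn first, rotvec [0.0006 0.0003 0.003 ] then shift in turned tool (m) [0.0001 0.0112 0.0003] in current tool [0.0001 0.0112 0.0003] turn deg -0.032311271157837496 q6 [ -2.9441  37.8449 -12.9769  39.1973  -0.1711 101.2236]
housing fix ((41.86362838745117, 59.355045318603516), (98.40169525146484, 133.39181518554688), 0.02039726823568344)
housing fix ((86.90044403076172, -90.17440795898438), (5.195735454559326, 101.83784484863281), 0.5960611701011658)
```

Emit:
drive_tool([
  [[0,0.002,0,0,0,0,0.4],[0,0.002,0,0,0,0,0.4],[0,0.002,0,0,0,0,0.4],[0,0.002,0,0,0,0,0.4],[0,0,0,0,0,0,0.4]],
])

```text
t: 17.7
eef_pos: [625.6, 48.4, 95.1]
tcp_rot: [-88.0, 89.8, -102.2]
wrist_force: [-2.4, -5.8, 3.0]
gripper_width: 25.7
```

Emit:
drive_tool([
  [[0,0.001,0,0,0,0,0.4],[0,0.001,0,0,0,0,0.4],[0,0,0,0,0,0,0.4]],
])

```text
t: 18.0
eef_pos: [626.0, 50.1, 95.1]
tcp_rot: [-87.6, 89.8, -101.8]
wrist_force: [-2.9, -7.2, 4.3]
gripper_width: 26.0
```

Emit:
drive_tool([
  [[0,0.001,0,0,0,0,0.4],[0,0.001,0,0,0,0,0.4],[0,0,0,0,0,0,0.4]],
])

```text
t: 18.3
eef_pos: [626.5, 52.1, 95.1]
tcp_rot: [-88.4, 89.8, -102.6]
wrist_force: [-2.8, -5.4, 4.1]
gripper_width: 25.8
```

Emit:
drive_tool([
  [[0,0.001,0,0,0,0,0.4],[0,0.001,0,0,0,0,0.4],[0,0,0,0,0,0,0.4]],
])

```text
t: 18.6
eef_pos: [627.0, 53.8, 95.2]
tcp_rot: [-88.3, 89.8, -102.5]
wrist_force: [-2.5, -6.7, 4.1]
gripper_width: 25.3
```

Emit:
drive_tool([
  [[0,0.001,0,0,0,0,0.4],[0,0.001,0,0,0,0,0.4],[0,0,0,0,0,0,0.4]],
])

```text
t: 18.9
eef_pos: [627.0, 54.2, 95.2]
tcp_rot: [-89.5, 89.6, -103.8]
wrist_force: [-3.9, -12.6, 5.5]
gripper_width: 26.0
```

Emit:
drive_tool([
  [[0,0.001,0,0,0,0,0.4],[0,0.001,0,0,0,0,0.4],[0,0,0,0,0,0,0.4]],
])

```text
t: 19.2
eef_pos: [627.1, 54.5, 95.2]
tcp_rot: [-89.9, 89.3, -104.2]
wrist_force: [-5.4, -15.4, 6.5]
gripper_width: 25.7
```

Emit:
drive_tool([
  [[0,0.001,0,0,0,0,0.4],[0,0.001,0,0,0,0,0.4],[0,0,0,0,0,0,0.4]],
])

```text
t: 19.5
eef_pos: [627.2, 54.8, 95.2]
tcp_rot: [-89.8, 89.1, -104.2]
wrist_force: [-7.4, -21.4, 8.6]
gripper_width: 25.6
```

Against the stop: force rises to 21 N with position holding. I'll withdraw and inspect.

Emit:
drive_tool([
  [[0,-0.006,0,0,0,0,0.4],[0,-0.02,0,0,0,0,0.4],[-0.03,0,0,0,0,0,0.4],[-0.03,0,0,0,0,0,0.4],[-0.03,0,0,0,0,0,0.4],[-0.03,0,0,0,0,0,0.4],[-0.03,0,0,0,0,0,0.4],[0,0,0,0,0,0,0.4],[0,0,0,0,0,0,0.4]],
])

```text
t: 20.4
eef_pos: [622.9, 36.3, 245.5]
tcp_rot: [41.9, 89.9, 27.8]
wrist_force: [0.3, -0.1, 0.4]
gripper_width: 26.0
```

```bash
python3 - <<'E'
from h import *
plan([-50,90],183,90)
p,d,c=snap('wrist'); cv2.imwrite('pics/w7.png',cv2.resize(p[0:260,130:500],None,fx=2.1,fy=2.1,interpolation=cv2.INTER_CUBIC))
np.savez('w7.npz',p=p,d=d,**c); meas(p,d,c)
E
```

```text
t 20.4 tcp fix [34.9164  8.1571] [622.8506  36.3426 245.463 ] jaw fix 0.06795115022235443 w 26.02240271082379 F [ 0.3227 -0.1164  0.4133]
turn first, rotvec [-1.5696  0.0024  0.0001] then shift in turned tool (m) [0.0625 0.0849 0.0818] in current tool [ 0.0624  0.0819 -0.0849] turn deg 89.93204884977763 q6 [ -3.4595  28.7503  -4.3504  56.7925   0.0648 100.6725]
housing fix ((40.8259162902832, 43.39738845825195), (97.12545013427734, 201.52198791503906), 0.05369619280099869)
```

View pics/w7.png

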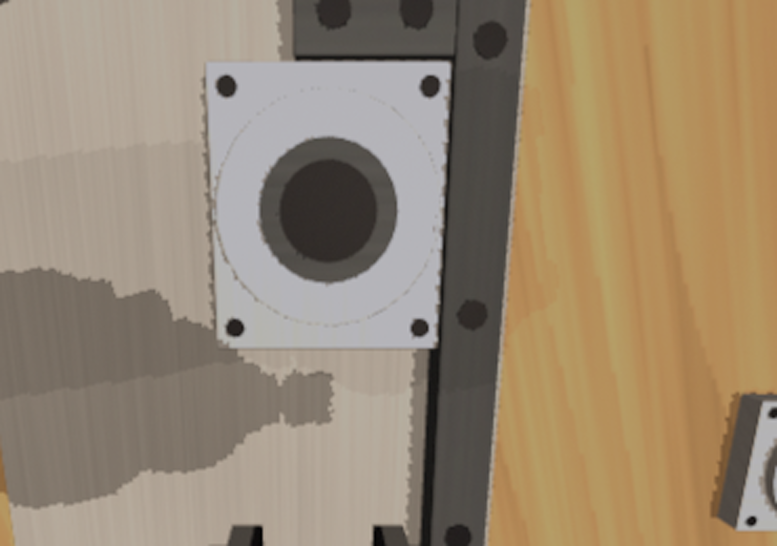

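The crop shows the housing against both: its top edge (row 62) touches the dark sliver of stop face (rows 55-62), and its right edge (columns 451 to 437) runs along the fence. I'll put numbers on it.

```bash
python3 - <<'E'
from h import *
z=np.load('w7.npz');c={k:z[k] for k in('fx','fy','cx','cy','R','t')}; g=cv2.cvtColor(z['p'],cv2.COLOR_BGR2GRAY).astype(int)
np.set_printoptions(precision=1,suppress=True)
f=lambda u,v:(np.array([u,v])/2.1+[130,0])
for n,u,v,h in(('TL',206,62,34),('TR',451,62,34),('BR',437,348,34),('BL',217,348,34),('stop top inner edge L',296,54,40),('stop R',450,54,40),('fence top edge',455,62,40),('fence mid',441,340,40),('fence low',432,540,40)): print(n,toF(ray(c,f(u,v),h))[0])
for v in(40,80,120,155,200,240): print(v,g[v,328:352])
for u in(275,300,330): print(u,g[20:36,u])
E
```

```text
TL [ -6.8 146.6]
TR [ 86.2 146.7]
BR [86.7 37.7]
BL [-7.3 37.6]
stop top inner edge L [ 27.6 147.9]
stop R [ 84.6 148. ]
fence top edge [ 86.6 145.3]
fence mid [87.1 42. ]
fence low [ 87.9 -49.2]
40 [180 156  96  46  47  46  46  46  46  47  46 104 165 180 180 151  83  21
  51  69  72  72  72  72]
80 [180 180 181 180 180 180 180 181 177 179 180 180 153 130  84  22  51  68
  72  73  74  74  75  74]
120 [181 181 181 181 181 181 180 172 177 181 181 150  82  23  51  67  73  73
  73  73  73  72  71  72]
155 [ 44  44  44  44  44  46 157 181 165 139  86  26  49  68  73  74  74  73
  72  71  71  69  60  48]
200 [124 123 121 122  85  36  24  25  24  25  60  75  77  79  78  76  75  77
  77  77  77  79  79  77]
240 [118 119  91  44  24  25  25  27  61  76  79  78  78  77  76  78  78  79
  78  78  78  77  76  77]
275 [ 84  84  86  86  86  77  49  23  68 145 180 180 180 180 180 180]
300 [ 85  85  86  86  86  76  49  21  53 140 180 180 180 180 180 180]
330 [ 84  85  86  86  84  74  47  22  59 142 180 180 180 180 180 180]
```

The gap readings are about 0.5 mm at the fence at both corners and about 1.3 mm at the stop, within camera error and matching the contact forces. One last check of the bystanders against the first side image, then hand in.

```bash
python3 - <<'E'
from h import *
a=cv2.imread('pics/side0.png'); p,d,c=snap('side','s8.png')
for n,x,y,r in(('bottle',195,292,30),('pin',273,297,14),('ring',376,183,14)):
    A,B=[cv2.cvtColor(i,cv2.COLOR_BGR2GRAY)[y-r:y+r,x-r:x+r].astype(np.float32) for i in(a,p)]
    print(n,cv2.phaseCorrelate(A,B),np.abs(A-B).mean())
print(arm.observe()['wrist_force'],arm.close_job())
E
```

```text
bottle ((-0.03185978017330271, 0.04535056610268384), 0.9892488802803887) 7.8494444
pin ((-0.013462958945689607, 0.0022191589682485358), 0.9966481492254469) 8.205358
ring ((0.08305820126501295, 0.05810799179336357), 0.9593728060192532) 8.311225
the job is handed in; nothing more can be done
[ 0.10042658  0.08781614 -0.09329081] None
```

The housing is home against the fence and the stop block, and I handed the job in at about 20.5 s of the 64 s allowed. No verdict is reported.

**What I did:** I used fingertips only, in three pushes. The first, toward the stop, also squared the housing. The second went onto the fence until the force rose to about 17 N. The third slid it along the fence to the stop until the force rose to about 21 N. The hand then backed off and lifted clear.

**Last checks:**
- **Fence:** the wrist view showed about 0.5 mm between the housing and the fence at both corners.
- **Stop:** it read about 1.3 mm. The contact force says it is touching, and the calibration is only good to about 2 mm.
- **Bystanders:** the bottle, pin and ring shifted less than 0.1 pixel from the first side image.
- **Wrist force:** near zero with the hand clear.

**What disagreed:**
- **Fixture frame:** the wrist camera put it 2–4 mm off my first estimate, so I relied on contact forces and gaps between neighbouring edges.
- **Housing outline:** late in the job my automatic outline merged the housing with the fence or the hand. I used hand-picked edges for the final gaps instead.

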